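# Find the filler block that fits the caddy's gap

## Robot

A 6-joint arm with a two-finger parallel gripper is mounted at the origin on the work surface. World frame = base frame: x ahead of the robot, y to its left, z up, the work surface at z = 0. Lengths are in m, angles in rad, forces in N, time in s.
With the tool pointing down it reaches from about 0.35 to 0.975 m from the base axis. Payload 4.9 kg.
Tool frame: the origin (TCP) lies midway between the tips of the shut fingers; the grasp point (between the pads) lies ctrl.grip_depth behind it (ctrl.grip_depth is the distance from the TCP to the grasp point, in m); z points along the fingers, y is the line along which they close (so a half turn about z gives the same grasp; the last joint's range is limited). The gripper opens to 85 mm and grips with 20 to 120 N. Pads are 22 mm wide; open, the fingers measure 114 mm over their backs; the gripper's body (76 mm by 85 mm) begins 54 mm behind the grasp point. The pads swing forward as they close: fully open they stand 13 mm farther back than shut.
Start: joints at [-1.31, 0.053, 1.613, -0, 1.476, -0.119], TCP at [0.232, -0.58, 0.231] pointing down, gripper open.
Joint ranges: [-3.01, 3.01], [-1.01, 2.22], [0.06, 2.58], [-1.02, 4.17], [0.09, 2.62], [-3.14, 3.14]. Speed limits (rad/s): [2.57, 2.57, 3.14, 3.14, 3.14, 3.14].

## Interface

Orientations are given as a rotation vector (axis times angle).
In Python, from station import ctrl, get_image, camera_model gives the robot as it stands. The module is installed in compiled form; this text tells all that it offers.
- The arm moves only by the shell command python3 -m crank 'ROWS' [FORCE]. ROWS is JSON, a list of rows, each a list of 7 numbers: the shift along the tool's x, y, z in mm, then the turn, a rotation vector about the tool's x, y, z in rad, then the opening, from -1 (shut) to 1 (fully open). A call has exactly 10 rows; each row shifts and turns the commanded pose from where the row before left it, along the tool's axes as they then stand; what a row does not reach is not made up. A row lasts 1/12 s, in which the tool goes at most 41.7 mm and 7.16 degrees, less where a joint would pass 70% of its speed; a pose out of reach is approached as far as the arm can. A call with a gripper value outside its range is refused whole. The fingers move at their own pace and stop on an object; FORCE is the grip in N (left out, the last holds). Time passes only in rows, so rows that do not move let the fingers close, or fill a call up. It gives the time, the measured TCP pose, the force, the opening and the grip force at its end, in the units of the state.
- ctrl.get_obs(): the state, without advancing time (a new reading comes with each control period).
- get_image(name): name is "scene" or "top" or "wrist"; returns the picture (480x640x3 uint8, red, green, blue); there is no depth.
- camera_model(name): a dict with "vertical_fov" (degrees; the focal length in pixels is half the picture's height over the tangent of half this angle, whatever the lens; pixels are square), "cx", "cy" (the principal point, pixels), "R" (3x3) and "t" (3): a world point X has camera coordinates R X + t; the wrist camera has in their place "hand_eye" (4x4, takes a point from camera to tool coordinates, whose origin is the TCP and whose axes are the flange's). Camera axes: x right, y down, z forward; pixel columns grow to the right and rows downward; lengths in m; the calibration is good to about 2 mm. A picture is of the moment at which its call begins: read the wrist's pose just before it. camera_model takes no time and is no camera call.
- ctrl.finish_job(): hands the job in; it is judged then, once.
The state is a dict: "t": time; "q": joint angles; "dq": joint speeds; "effort": joint torques, N m; "tool_pos": TCP position; "tool_rot": TCP orientation; "contact_force": force on the tool from outside, world axes, zero at the start; "wrist_torque": the same for the moment, N m; "opening": finger opening in m; "grip_force": force on a finger pad.
Only numpy, scipy, OpenCV 4.12 (cv2) and the standard library are available. Lean on these libraries where they do the work, as an engineer would, in place of code of your own. Each camera call takes 0.05 s, during which the arm holds its last target. There are 200 camera calls.

## Task

Things rattle in the wooden caddy because a gap is left between its divider and the sprung cheek. Find out which of the three wooden filler blocks fits snugly by trying them in the gap, gently and without forcing any: the right one slides all the way down to the base and pushes the sprung cheek back, neither loose nor jammed. Leave that one in the middle of the gap, upright and fully home, and the other two standing upright on the worktop; do not disturb anything else.

Things in the scene. Friction and masses are not known exactly. Their poses are not given: they have to be found in the camera images.
- tray: Fixed wooden caddy: base 12 mm thick, four white ramekins (45 mm tall) on its -y part, an upright divider across it and a sprung cheek facing the divider. Origin on the worktop, under the middle of the divider's gap face. x runs along the gap, y from the divider across the gap to the cheek, z up. The gap is open above and at both ends. Nothing in the caddy is taller than 60 mm.
- gap_floor (a point): Foot of the divider's gap face at its middle: 12 mm above the worktop, on the gap's floor. Axes as the caddy's. The divider is 130 mm long (x), 14 mm thick; its gap face is the plane y = 0, upright to 47 mm above the worktop, then sloping back 5 mm to its top at 55 mm. A loose filler held a little off the divider can still nudge the cheek: judge once it is let go.
- gap_mouth (a point): Mouth of the gap, 55 mm above the worktop, over gap_floor. The cheek (80 mm long, centred in x) rests 17 to 29 mm from the divider's face: the width differs each time and is not measured. Its face is upright to 38 mm above the worktop, then slopes back 10 mm to its top at 55 mm, so a filler coming down wedges it open. Its holder behind is clamped: not to be moved.
- cheek (a joint): Push-back of the sprung cheek from its own rest (m): 0 at rest, 0.006 at its hard stop; spring 0.6 N at 0, 2.4 N at the stop. Tells nothing of the gap while nothing presses it. A too thin filler goes down freely and leaves it at 0; the snug one slides down under some friction and holds it part way; a too thick one jams high up in the mouth, on the slope at the hard stop; the snug one never needs more than about 10 N of push.
- filler_thin_c (a point): Centre (half-way up) of the thin filler: plain pale wooden block standing upright, 22 mm thick (its y), 50 mm wide (its x), 100 mm tall (z), about 77 g, same at both ends. In the gap its thickness lies across the gap (filler y along caddy y). Fully down in the caddy its centre is 62 mm above the worktop and its top 112 mm.
- filler_mid_c (a point): Centre (half-way up) of the mid filler: plain pale wooden block standing upright, 26 mm thick (its y), 50 mm wide (its x), 100 mm tall (z), about 91 g, same at both ends. In the gap its thickness lies across the gap (filler y along caddy y). Fully down in the caddy its centre is 62 mm above the worktop and its top 112 mm.
- filler_thick_c (a point): Centre (half-way up) of the thick filler: plain pale wooden block standing upright, 30 mm thick (its y), 50 mm wide (its x), 100 mm tall (z), about 105 g, same at both ends. In the gap its thickness lies across the gap (filler y along caddy y). Fully down in the caddy its centre is 62 mm above the worktop and its top 112 mm.
- egg_cup: Bystander, to be left alone: white egg cup, 44 mm wide, 50 mm tall; origin at its underside
- mug: Bystander, to be left alone: white mug, 76 mm wide, 85 mm tall, with a handle; origin at its underside
- spice_jar: Bystander, to be left alone: small glass jar, 44 mm wide, 80 mm tall; origin at its underside
- pepper_mill: Bystander, to be left alone: dark wooden pepper mill, 56 mm wide, 170 mm tall; origin at its underside
- canister0: Bystander, to be left alone: white canister with a wooden lid, 92 mm wide, 105 mm tall; origin at its underside
- canister1: Bystander, to be left alone: a second such canister; origin at its underside
- spoon: Bystander, to be left alone: wooden spoon lying near the far edge

How it is judged:
By the outcome, as a careful person would: the job done as asked, in the order asked, and still so for the second after the job is handed in, with the robot touching nothing.
It also fails if it takes over 64 s, if anything falls off the work surface, if the arm or the gripper's body presses on something with over 40 N, if the wrist force passes 120 N, or if a joint passes its speed limit or range.

## Working session

There is one attempt and no reset: what is moved stays moved. The work goes in short steps, Python scripts to look and compute and a shell command to move; the robot and the scene stay as the last step left them, time stands still between calls to the robot, and variables do not carry over. Pictures are saved under pics/ and viewed, at most 10 in all, crops included, and the job is handed in when it is done.

```bash
mkdir -p pics
python3 - <<'E'
from station import ctrl,get_image,camera_model
import cv2,numpy as np
o=ctrl.get_obs();print(o,ctrl.grip_depth)
for n in("scene","top"):
    cv2.imwrite(f"pics/{n}0.png",get_image(n)[...,::-1]);print(n,camera_model(n))
print(camera_model("wrist"))
E
```

```text
{'t': 0.0, 'q': array([-1.31002504e+00,  5.33669025e-02,  1.61431106e+00,  4.65329331e-06,
        1.47601199e+00, -1.19012267e-01]), 'dq': array([-0.00149686, -0.00086021, -0.00095984,  0.00077879, -0.00044083,
       -0.00043749]), 'effort': array([ 5.02538533e-04, -3.93672574e+01, -3.70183182e+01, -7.58809676e-06,
        7.04180144e-03, -1.71586845e-05]), 'tool_pos': array([ 0.2315296 , -0.57985118,  0.23004661]), 'tool_rot': array([-3.08306686e+00, -5.92588204e-01,  2.25904341e-04]), 'contact_force': array([0.24872588, 0.18359357, 0.1441542 ]), 'wrist_torque': array([-0.02751864, -0.02082137, -0.02198958]), 'grip_force': 0.0, 'opening': 0.08571223731548148} 0.0187
scene {'vertical_fov': 54.58588709685339, 'cx': 324.55795328562914, 'cy': 244.2356551021114, 'R': array([[ 0.19273568,  0.98123932, -0.00472788],
       [ 0.77143018, -0.15449902, -0.61727265],
       [-0.60642265,  0.11532323, -0.7867351 ]]), 't': array([-0.03771896, -0.39157508,  1.6309075 ])}
top {'vertical_fov': 55.39808356866552, 'cx': 320.9942946739309, 'cy': 242.883252542347, 'R': array([[-0.00431651, -0.9995832 , -0.02854462],
       [-0.99874426,  0.00573413, -0.04976964],
       [ 0.04991258,  0.02829395, -0.99835274]]), 't': array([-0.03817199,  0.55765438,  1.0241508 ])}
{'vertical_fov': 67.0395630241494, 'cx': 323.595003968259, 'cy': 239.70035826813236, 'hand_eye': array([[ 4.18711049e-05, -9.62518552e-01, -2.71215848e-01,
         6.88802169e-02],
       [ 9.99999848e-01, -1.08889010e-04,  5.40819396e-04,
         8.67341132e-04],
       [-5.50081127e-04, -2.71215829e-01,  9.62518401e-01,
        -1.43227826e-01],
       [ 0.00000000e+00,  0.00000000e+00,  0.00000000e+00,
         1.00000000e+00]])}
```

View pics/top0.png

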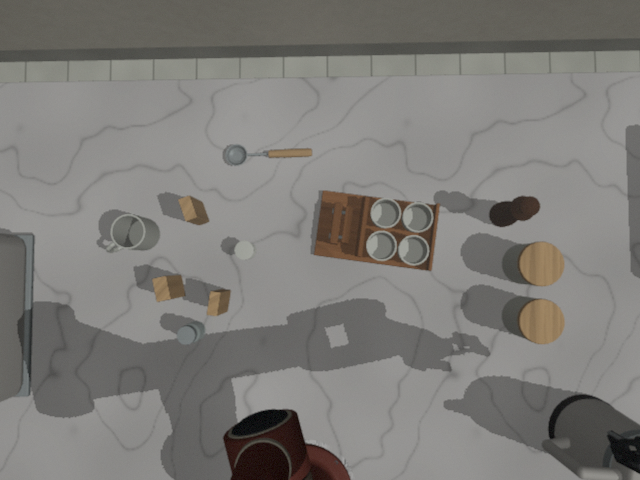

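View pics/scene0.png

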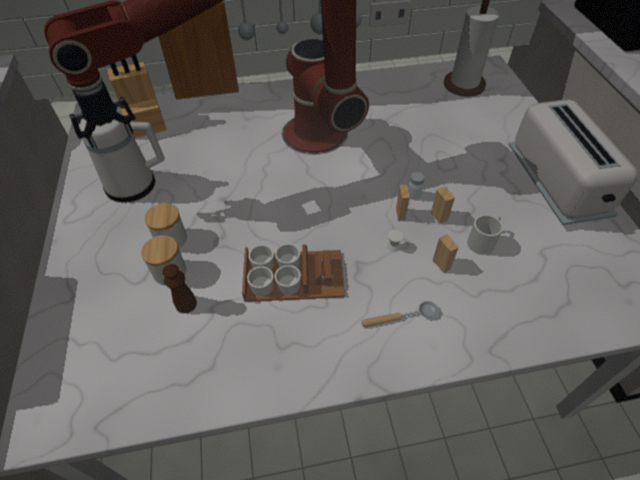

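The top view shows fillers at about (193,209), (168,287) and (218,301). The caddy is around (375,230), with its divider at x≈360 and the cheek at about 340, so its y axis is roughly world +y. I'll enlarge both areas to get corners.

```bash
cat > h.py <<'E'
from station import ctrl,get_image,camera_model
import cv2,numpy as np
from scipy.spatial.transform import Rotation as Ro
def cam(n,o=None):
    m=camera_model(n);f=240/np.tan(np.radians(m["vertical_fov"]/2))
    if n=="wrist":
        o=o or ctrl.get_obs();T=np.eye(4);T[:3,:3]=Ro.from_rotvec(o["tool_rot"]).as_matrix();T[:3,3]=o["tool_pos"]
        W=T@np.array(m["hand_eye"]);R=W[:3,:3].T;t=-R@W[:3,3]
    else:R,t=np.array(m["R"]),np.array(m["t"])
    return f,m["cx"],m["cy"],R,t
def ray(c,uv,z):
    f,cx,cy,R,t=c;C=-R.T@t;d=R.T@np.array([(uv[0]-cx)/f,(uv[1]-cy)/f,1.]);return C+d*(z-C[2])/d[2]
def proj(c,X):
    f,cx,cy,R,t=c;p=R@np.array(X)+t;return np.array([cx+f*p[0]/p[2],cy+f*p[1]/p[2]])
def tool():
    o=ctrl.get_obs();return o,Ro.from_rotvec(o["tool_rot"]).as_matrix()
E
python3 - <<'E'
from h import *
I=cv2.imread("pics/top0.png")
a=cv2.resize(I[185:325,140:240],None,fx=4,fy=4,interpolation=cv2.INTER_CUBIC)
b=cv2.resize(I[180:280,305:445],None,fx=2.8,fy=2.8,interpolation=cv2.INTER_CUBIC)
out=np.zeros((560,800,3),np.uint8);out[:,:400]=a;out[:280,400:792]=b
cv2.imwrite("pics/crop0.png",out)
c=cam("top");print(tool()[1].round(3))
hsv=cv2.cvtColor(I,cv2.COLOR_BGR2HSV);m=((hsv[...,1]>70)&(hsv[...,0]<25)).astype(np.uint8)
n,L,S,Ce=cv2.connectedComponentsWithStats(m)
for i in range(1,n):
    if S[i,4]>150:print(S[i],Ce[i].round(1),ray(c,Ce[i],.09).round(3))
for p in [(320,191),(315,255),(439,206),(432,270)]:print(p,ray(c,p,.012).round(3))
E
```

```text
[[ 0.929  0.371 -0.001]
 [ 0.371 -0.929  0.002]
 [ 0.    -0.002 -1.   ]]
[269 149  43   8 302] [290.2 152.7] [0.746 0.021 0.09 ]
[ 314  191  126   80 4376] [360.2 229.7] [ 0.581 -0.126  0.09 ]
[179 196  29  29 560] [192.9 210.1] [0.625 0.229 0.09 ]
[513 197  26  23 355] [527.6 208.1] [ 0.624 -0.474  0.09 ]
[ 518  242   46   44 1606] [540.4 263.6] [ 0.508 -0.497  0.09 ]
[153 275  32  26 646] [167.9 287.2] [0.462 0.281 0.09 ]
[207 290  23  26 474] [218.  301.9] [0.431 0.174 0.09 ]
[ 518  299   46   45 1641] [540.5 320.9] [ 0.39  -0.494  0.09 ]
[ 224  410  126   70 4262] [283.3 456.7] [0.113 0.036 0.09 ]
(320, 191) [ 0.676 -0.039  0.012]
(315, 255) [ 0.53  -0.027  0.012]
(439, 206) [ 0.64  -0.309  0.012]
(432, 270) [ 0.495 -0.291  0.012]
```

View pics/crop0.png

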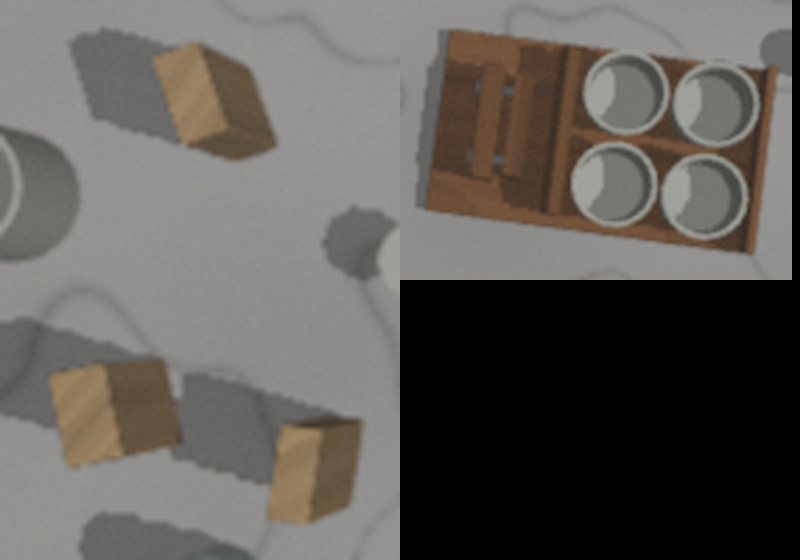

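In the crop, the filler tops show three thicknesses. A (upper) looks like the mid one, B (lower left) the thick one and C (lower right) the thin one. The gap lies between the cheek bar and the divider, to the right of the cheek.

Run:
```python
from h import *
c=cam("top")
P={'A':[(155,58),(200,42),(228,128),(183,145)],'B':[(50,375),(103,362),(120,455),(68,467)],'C':[(280,427),(323,423),(308,520),(268,520)]}
for k,v in P.items():
    X=np.array([ray(c,(140+a/4-.4,185+b/4-.4),.1)[:2] for a,b in v])
    l=((X[3]-X[0])+(X[2]-X[1]))/2;s=((X[1]-X[0])+(X[2]-X[3]))/2
    print(k,X.mean(0).round(4),'long',np.linalg.norm(l).round(4),np.degrees(np.arctan2(l[1],l[0])).round(1),'short',np.linalg.norm(s).round(4),np.degrees(np.arctan2(s[1],s[0])).round(1))
f=lambda u,v,z:ray(c,(305+(u-400)/2.8-.4,180+v/2.8-.4),z)
print('div',f(556,45,.055),f(542,212,.055)); print('cheek',f(497,66,.055),f(482,178,.055))
print('traycorners',[f(*p,.012).round(3) for p in[(446,30),(425,207),(752,252)]])
```

```text
A [0.6285 0.2375] long 0.0484 -161.5 short 0.0253 -70.3
B [0.4601 0.2917] long 0.0492 -168.4 short 0.0284 -76.9
C [0.4298 0.1812] long 0.0496 172.2 short 0.0218 -87.4
div [ 0.65812085 -0.12851421  0.055     ] [ 0.52792876 -0.1165644   0.055     ]
cheek [ 0.64202785 -0.08242389  0.055     ] [ 0.55458362 -0.07022172  0.055     ]
traycorners [array([ 0.678, -0.042,  0.012]), array([ 0.533, -0.024,  0.012]), array([ 0.496, -0.287,  0.012])]
```

```bash
python3 -m crank '[[32,-19.6,0,0,0,0,1],[32,-19.6,0,0,0,0,1],[32,-19.6,0,0,0,0,1],[32,-19.6,0,0,0,0,1],[32,-19.6,0,0,0,0,1],[32,-19.6,0,0,0,0,1],[32,-19.6,0,0,0,0,1],[32,-19.6,0,0,0,0,1],[32,-19.6,0,0,0,0,1],[32,-19.6,0,0,0,0,1]]'; python3 -m crank '[[32,-19.6,0,0,0,0,1],[32,-19.6,0,0,0,0,1],[32,-19.6,0,0,0,0,1],[32,-19.6,0,0,0,0,1],[32,-19.6,0,0,0,0,1],[32,-19.6,0,0,0,0,1],[0,0,0,0,0,0.12,1],[0,0,0,0,0,0.12,1],[0,0,0,0,0,0.12,1],[0,0,0,0,0,0.12,1]]'
python3 - <<'E'
from h import *
o,R=tool();print(o['tool_pos'].round(4),np.degrees(np.arctan2(R[1,0],R[0,0])),o['dq'].round(3))
np.savez('w1.npz',pos=o['tool_pos'],rot=o['tool_rot'])
cv2.imwrite("pics/w1.png",get_image("wrist")[...,::-1])
E
```

```text
t: 0.93
tool_pos: [0.4568, -0.2779, 0.2309]
tool_rot: [-3.085, -0.593, 0.001]
contact_force: [-0.1, -0.0, 0.3]
opening: 0.0855
grip_force: 0.0
t: 1.77
tool_pos: [0.5908, -0.0988, 0.2305]
tool_rot: [-3.137, 0.165, 0.002]
contact_force: [-0.3, -0.7, -0.0]
opening: 0.0856
grip_force: 0.0
[ 0.5908 -0.0988  0.2305] -6.0324605312335695 [-7.000e-03 -3.000e-03  1.000e-03  1.000e-03 -1.000e-03  1.423e+00]
```

View pics/w1.png

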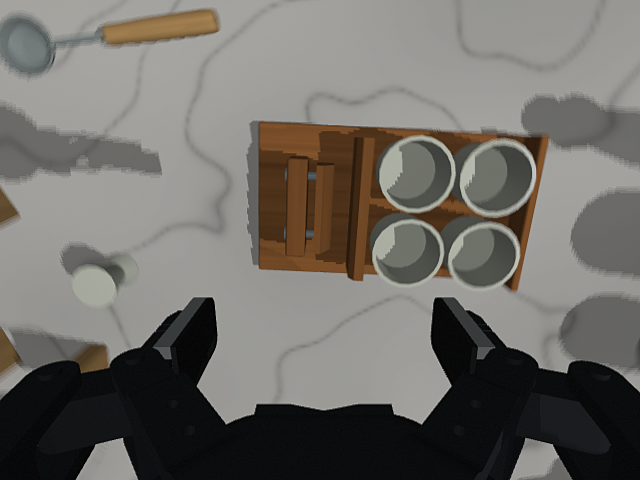

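The wrist view shows the divider at x≈360 and, left of it, what looks like the cheek and its holder (288–335). The arm was still turning, so I'll retake it at rest and enlarge.

Run:
```python
from h import *
get_image("wrist")
o,R=tool();im=get_image("wrist")[...,::-1];print(o['tool_pos'].round(4),np.degrees(np.arctan2(R[1,0],R[0,0])),o['dq'].round(3))
np.savez('w2.npz',tool_pos=o['tool_pos'],tool_rot=o['tool_rot']);cv2.imwrite("pics/w2.png",im)
cv2.imwrite("pics/w2c.png",cv2.resize(im[110:300,240:400],None,fx=3.1,fy=3.1,interpolation=cv2.INTER_CUBIC))
```

```text
[ 0.5907 -0.0991  0.2306] -5.708896270496486 [-0.006 -0.003 -0.002  0.001  0.    -0.105]
```

View pics/w2c.png

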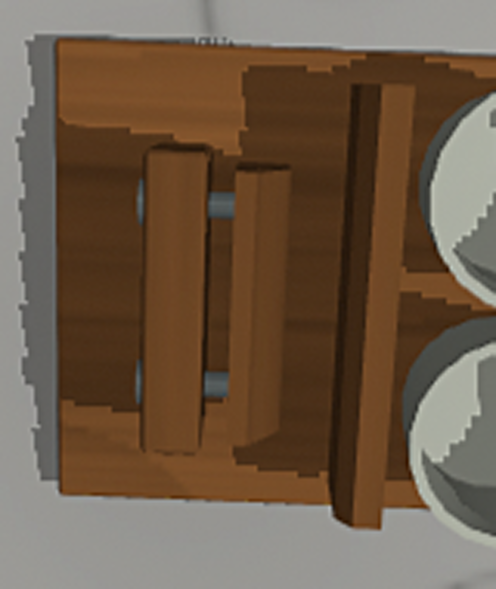

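Run:
```python
from h import *
o=dict(np.load('w2.npz'));c=cam("wrist",o)
g=lambda u,v,z:ray(c,(240+u/3.1-.3,110+v/3.1-.3),z)
D=[g(380,85,.055),g(352,527,.055),g(413,88,.055),g(382,528,.055)]
for p in D:print(p.round(4))
for a,b in((0,1),(2,3)):
    d=D[a]-D[b];print('len',np.linalg.norm(d).round(4),'ang',np.degrees(np.arctan2(d[1],d[0])).round(2))
K=[g(258,170,.055),g(237,445,.055),g(290,172,.038),g(277,437,.038)]
d=D[0]+D[2]-D[1]-D[3];e=d/np.linalg.norm(d);n=np.array([-e[1],e[0],0])
m=sum(D)/4; print('mid top, yaw',m,np.degrees(np.arctan2(e[1],e[0])))
org=m+n*(.0095);print('gap origin',org)
for p in D+K:print('caddy xy',((p-org)@e).round(4),((p-org)@n).round(4))
T=[g(57,38,.012),g(60,492,.012)];d=T[0]-T[1];print('base',[t.round(4) for t in T],np.linalg.norm(d),np.degrees(np.arctan2(d[1],d[0])),[((t-org)@e).round(4) for t in T])
```

```text
[ 0.6565 -0.1394  0.055 ]
[ 0.5282 -0.1218  0.055 ]
[ 0.6548 -0.1483  0.055 ]
[ 0.5269 -0.1309  0.055 ]
len 0.1296 ang -7.81
len 0.1291 ang -7.77
mid top, yaw [ 0.59160493 -0.13510112  0.055     ] -7.7935910492224885
gap origin [ 0.59289317 -0.12568887  0.055     ]
caddy xy 0.0649 -0.005
caddy xy -0.0647 -0.0049
caddy xy 0.0644 -0.014
caddy xy -0.0647 -0.0141
caddy xy 0.0409 0.0275
caddy xy -0.0397 0.0309
caddy xy 0.0395 0.0181
caddy xy -0.0422 0.0186
base [array([ 0.6798, -0.0463,  0.012 ]), array([ 0.5332, -0.0253,  0.012 ])] 0.14807526682431008 -8.12735126134373 [np.float64(0.0753), np.float64(-0.0728)]
```

The divider measures 129.5 mm long (given: 130), caddy yaw is about −7.9°, and the gap origin is (0.593, −0.126). The cheek rests about 18–19 mm out, so I expect the thin filler to fit and will try it first. Next I'll look at it from near.

```bash
python3 -m crank '[[-27.6,-29,0,0,0,0,1],[-27.6,-29,0,0,0,0,1],[-27.6,-29,0,0,0,0,1],[-27.6,-29,0,0,0,0,1],[-27.6,-29,0,0,0,0,1],[-27.6,-29,0,0,0,0,1],[-27.6,-29,0,0,0,0,1],[-27.6,-29,0,0,0,0,1],[-27.6,-29,0,0,0,0,1],[0,0,0,0,0,0,1]]'
python3 - <<'E'
from h import *
get_image("wrist")
o,R=tool();im=get_image("wrist")[...,::-1];print(o['tool_pos'].round(4),np.degrees(np.arctan2(R[1,0],R[0,0])),abs(o['dq']).max())
np.savez('w3.npz',tool_pos=o['tool_pos'],tool_rot=o['tool_rot']);cv2.imwrite("pics/w3.png",im)
print(proj(cam("wrist",o),[.43,.181,.1]))
E
```

```text
t: 2.75
tool_pos: [0.3663, 0.1892, 0.2312]
tool_rot: [-3.136, 0.14, 0.001]
contact_force: [0.3, -0.8, -1.0]
opening: 0.0857
grip_force: 0.0
[0.3681 0.1873 0.2313] -5.235031900744293 0.07400270406959507
[323.38719343 147.75136485]
```

View pics/w3.png

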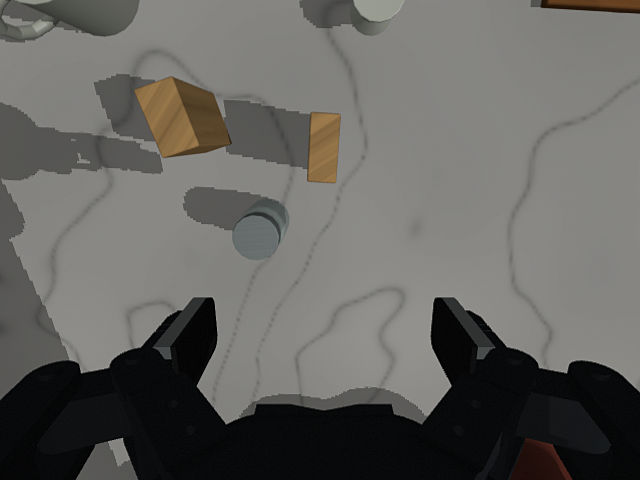

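The thin filler's top is clearly visible at about (324,147), with the spice jar lid at (256,236).

Run:
```python
from h import *
o=dict(np.load('w3.npz'));c=cam("wrist",o);I=cv2.imread('pics/w3.png');h=cv2.cvtColor(I,cv2.COLOR_BGR2HSV)
m=((h[...,1]>70)&(h[...,0]<25)).astype(np.uint8);m[:,:290]=0;m[:,360:]=0;m[:100]=0;m[200:]=0
b=cv2.boxPoints(cv2.minAreaRect(cv2.findNonZero(m)));print(b)
X=np.array([ray(c,p,.1)[:2] for p in b]);ctr=X.mean(0)
e=[X[1]-X[0],X[2]-X[1]];print(ctr,[(np.linalg.norm(v).round(4),np.degrees(np.arctan2(v[1],v[0])).round(1)) for v in e])
R=Ro.from_rotvec(o['tool_rot']).as_matrix();print('move',R.T@(np.r_[ctr,.061]-o['tool_pos'])*1e3)
print('jar',ray(c,(256,236),.08))
for n,q in(('A',(.6285,.2375)),('B',(.46,.2917))):print(n,proj(c,[*q,.1]))
```

```text
[[305.8171   180.92609 ]
 [310.1556   111.509735]
 [340.28793  113.393005]
 [335.94943  182.80936 ]]
[0.42982636 0.18129575] [(np.float64(0.0495), np.float64(-9.6)), (np.float64(0.0216), np.float64(-98.6))]
move [ 61.92922008   0.42329212 170.35001621]
jar [0.36291327 0.24416383 0.08      ]
A [ 197.5317294  -188.14267993]
B [166.50522082 119.4226702 ]
```

```bash
python3 -m crank '[[31,0.2,0,0,0,0,1],[31,0.2,0,0,0,0,1],[0,0,0,0,0,0.07,1],[0,0,37,0,0,0,1],[0,0,37,0,0,0,1],[0,0,37,0,0,0,1],[0,0,30,0,0,0,1],[0,0,19,0,0,0,1],[0,0,10,0,0,0,1],[0,0,0,0,0,0,1]]' 30
python3 -m crank '[[0,0,0,0,0,0,-1],[0,0,0,0,0,0,-1],[0,0,0,0,0,0,-1],[0,0,0,0,0,0,-1],[0,0,0,0,0,0,-1],[0,0,0,0,0,0,-1],[0,0,0,0,0,0,-1],[0,0,0,0,0,0,-1],[0,0,0,0,0,0,-1],[0,0,0,0,0,0,-1]]' 30
```

```text
t: 3.68
tool_pos: [0.4302, 0.1769, 0.0585]
tool_rot: [3.128, -0.269, -0.008]
contact_force: [-0.1, 0.2, -0.1]
opening: 0.0855
grip_force: 0.0
t: 4.52
tool_pos: [0.4321, 0.1788, 0.0622]
tool_rot: [-3.13, 0.267, -0.002]
contact_force: [-2.0, 0.6, 5.8]
opening: 0.0213
grip_force: 37.2
```

```bash
python3 -m crank '[[0,0,-10,0,0,0,-1],[0,0,-30,0,0,0,-1],[0,0,-35,0,0,0,-1],[0,0,-35,0,0,0,-1],[0,0,0,0,0,-0.032,-1],[0,0,0,0,0,0,-1],[0,0,0,0,0,0,-1],[0,0,0,0,0,0,-1],[0,0,0,0,0,0,-1],[0,0,0,0,0,0,-1]]'
python3 - <<'E'
from h import *
o,R=tool();im=get_image("wrist")[...,::-1].copy();c=cam("wrist",o)
print(np.degrees(np.arctan2(R[1,0],R[0,0])),R[2])
np.savez('w4.npz',tool_pos=o['tool_pos'],tool_rot=o['tool_rot']);
e=np.array([np.cos(np.radians(-7.9)),np.sin(np.radians(-7.9)),0]);n=np.array([-e[1],e[0],0])
tg=np.array([.5929,-.1257,0])+.0115*n;tg[2]=o['tool_pos'][2]
print('move mm',R.T@(tg-o['tool_pos'])*1e3)
p=proj(c,o['tool_pos']-[0,0,-.0385]);print('TCP top px',p)
u,v=map(int,p);cv2.imwrite("pics/w4.png",im);cv2.imwrite("pics/w4c.png",cv2.resize(im[max(0,v-120):v+60,u-120:u+120],None,fx=2.5,fy=2.5))
print(u-120,max(0,v-120))
E
```

```text
t: 5.35
tool_pos: [0.4306, 0.1783, 0.1696]
tool_rot: [3.133, -0.217, -0.005]
contact_force: [0.8, 0.5, -1.0]
opening: 0.0216
grip_force: 36.5
-7.930019173876157 [-0.00286689  0.00110322 -0.99999528]
move mm [202.68839711 267.24466762  -0.28625751]
TCP top px [321.31220214 356.13432409]
201 236
```

View pics/w4c.png

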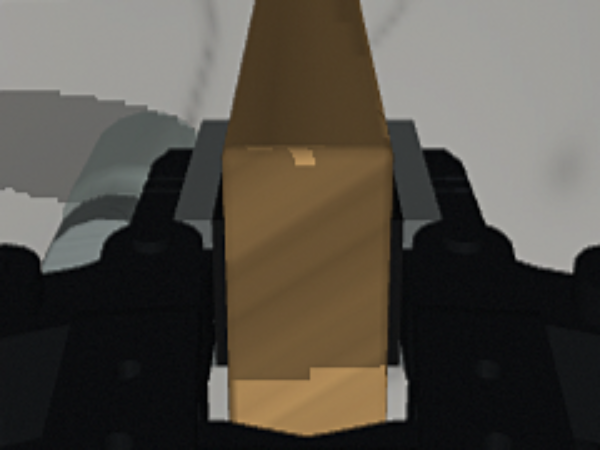

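The held filler's top +x edge is at about (322,294) full-frame, and it sits square between the pads.

Run:
```python
from h import *
o=dict(np.load('w4.npz'));c=cam("wrist",o);R=Ro.from_rotvec(o['tool_rot']).as_matrix()
for z in(.036,.0385,.041):print(z,(R.T@(ray(c,(322,294),o['tool_pos'][2]+z)-o['tool_pos'])*1e3).round(1))
for u in(222,390):print((R.T@(ray(c,(201+u/2.5,294),o['tool_pos'][2]+.0385)-o['tool_pos'])*1e3).round(1))
```

```text
0.036 [ 21.    0.3 -36.1]
0.0385 [ 22.2   0.3 -38.6]
0.041 [ 23.3   0.3 -41.1]
[ 22.2  -9.8 -38.6]
[ 22.2  11.3 -38.6]
```

```bash
python3 -m crank '[[20.5,26.6,0,0,0,0,-1],[20.5,26.6,0,0,0,0,-1],[20.5,26.6,0,0,0,0,-1],[20.5,26.6,0,0,0,0,-1],[20.5,26.6,0,0,0,0,-1],[20.5,26.6,0,0,0,0,-1],[20.5,26.6,0,0,0,0,-1],[20.5,26.6,0,0,0,0,-1],[20.5,26.6,0,0,0,0,-1],[20.5,27,0,0,0,0,-1]]'
python3 -m crank '[[0,0,20,0,0,0,-1],[0,0,18,0,0,0,-1],[0,0,0,0,0,0,-1],[0,0,0,0,0,0,-1],[0,0,0,0,0,0,-1],[0,0,0,0,0,0,-1],[0,0,0,0,0,0,-1],[0,0,0,0,0,0,-1],[0,0,0,0,0,0,-1],[0,0,0,0,0,0,-1]]'
cat > st.py <<'E'
from h import *
o,R=tool();e=np.array([np.cos(np.radians(-7.9)),np.sin(np.radians(-7.9)),0]);n=np.array([-e[1],e[0],0])
ctr=o['tool_pos']+R@[-.0025,.0003,0];d=ctr-[.5929,-.1257,0]
f=o['contact_force']
print('caddy x,y mm',(d@e*1e3).round(1),(d@n*1e3).round(1),'z',(d[2]*1e3).round(1),'yaw',np.degrees(np.arctan2(R[1,0],R[0,0])).round(2),'F along,across,up',(f@e).round(1),(f@n).round(1),f[2].round(1),'tilt',R[2].round(3))
E
python3 st.py
```

```text
t: 6.23
tool_pos: [0.5982, -0.1151, 0.1704]
tool_rot: [-3.134, 0.218, 0.002]
contact_force: [0.4, 0.2, -0.7]
opening: 0.0217
grip_force: 36.4
t: 7.07
tool_pos: [0.5981, -0.1134, 0.1339]
tool_rot: [3.134, -0.216, 0.001]
contact_force: [-0.3, -0.2, -1.4]
opening: 0.0217
grip_force: 36.3
caddy x,y mm 1.0 12.6 z 133.9 yaw -7.9 F along,across,up -0.3 -0.3 -1.4 tilt [ 0.001  0.    -1.   ]
```

```bash
python3 -m crank '[[-1,0.6,3,0,0,0,-1],[0,0,3,0,0,0,-1],[0,0,3,0,0,0,-1],[0,0,3,0,0,0,-1],[0,0,3,0,0,0,-1],[0,0,3,0,0,0,-1],[0,0,3,0,0,0,-1],[0,0,2,0,0,0,-1],[0,0,2,0,0,0,-1],[0,0,0,0,0,0,-1]]'; python3 st.py
```

```text
t: 7.9
tool_pos: [0.5965, -0.1139, 0.1077]
tool_rot: [-3.134, 0.217, 0.001]
contact_force: [-0.9, 0.3, -1.8]
opening: 0.0218
grip_force: 36.3
caddy x,y mm -0.5 11.9 z 107.7 yaw -7.92 F along,across,up -0.9 0.2 -1.8 tilt [-0.001 -0.    -1.   ]
```

```bash
python3 -m crank '[[0,0,1,0,0,0,-1],[0,0,1,0,0,0,-1],[0,0,1,0,0,0,-1],[0,0,1,0,0,0,-1],[0,0,1,0,0,0,-1],[0,0,1,0,0,0,-1],[0,0,1,0,0,0,-1],[0,0,1,0,0,0,-1],[0,0,0,0,0,0,-1],[0,0,0,0,0,0,-1]]'; python3 st.py
```

```text
t: 8.73
tool_pos: [0.597, -0.1142, 0.1004]
tool_rot: [3.134, -0.217, 0.001]
contact_force: [0.0, -2.3, 1.0]
opening: 0.0217
grip_force: 36.6
caddy x,y mm -0.0 11.7 z 100.4 yaw -7.92 F along,across,up 0.3 -2.2 1.0 tilt [ 0.001  0.    -1.   ]
```

The cheek is pushing across with about 2 N and there's little upward force, so I'll continue down.

```bash
python3 -m crank '[[0,0,1,0,0,0,-1],[0,0,1,0,0,0,-1],[0,0,1,0,0,0,-1],[0,0,1,0,0,0,-1],[0,0,1,0,0,0,-1],[0,0,1,0,0,0,-1],[0,0,1,0,0,0,-1],[0,0,1,0,0,0,-1],[0,0,1,0,0,0,-1],[0,0,0,0,0,0,-1]]'; python3 st.py; python3 -m crank '[[0,0,1,0,0,0,-1],[0,0,1,0,0,0,-1],[0,0,1,0,0,0,-1],[0,0,1,0,0,0,-1],[0,0,1,0,0,0,-1],[0,0,1,0,0,0,-1],[0,0,1,0,0,0,-1],[0,0,1,0,0,0,-1],[0,0,1,0,0,0,-1],[0,0,0,0,0,0,-1]]'; python3 st.py
```

```text
t: 9.57
tool_pos: [0.5968, -0.114, 0.091]
tool_rot: [-3.134, 0.217, 0.0]
contact_force: [-0.3, -1.6, -2.3]
opening: 0.0217
grip_force: 36.3
caddy x,y mm -0.3 11.9 z 91.0 yaw -7.92 F along,across,up -0.1 -1.7 -2.3 tilt [-0. -0. -1.]
t: 10.4
tool_pos: [0.5968, -0.114, 0.082]
tool_rot: [-3.134, 0.217, 0.0]
contact_force: [0.6, -2.4, -1.2]
opening: 0.0218
grip_force: 36.4
caddy x,y mm -0.3 11.8 z 82.0 yaw -7.92 F along,across,up 0.9 -2.3 -1.2 tilt [-0. -0. -1.]
```

```bash
python3 -m crank '[[0,0,1,0,0,0,-1],[0,0,1,0,0,0,-1],[0,0,1,0,0,0,-1],[0,0,1,0,0,0,-1],[0,0,1,0,0,0,-1],[0,0,1,0,0,0,-1],[0,0,0.5,0,0,0,-1],[0,0,0.5,0,0,0,-1],[0,0,0,0,0,0,-1],[0,0,0,0,0,0,-1]]'; python3 st.py
```

```text
t: 11.23
tool_pos: [0.5968, -0.114, 0.0751]
tool_rot: [-3.134, 0.217, 0.0]
contact_force: [-0.0, -2.6, -0.4]
opening: 0.0213
grip_force: 36.5
caddy x,y mm -0.3 11.9 z 75.1 yaw -7.92 F along,across,up 0.3 -2.6 -0.4 tilt [-0. -0. -1.]
```

```bash
python3 -m crank '[[0,0,0.5,0,0,0,-1],[0,0,0.5,0,0,0,-1],[0,0,0.5,0,0,0,-1],[0,0,0,0,0,0,-1],[0,0,0,0,0,0,-1],[0,0,0,0,0,0,-1],[0,0,0,0,0,0,-1],[0,0,0,0,0,0,-1],[0,0,0,0,0,0,-1],[0,0,0,0,0,0,-1]]'; python3 st.py
```

```text
t: 12.07
tool_pos: [0.5969, -0.114, 0.0742]
tool_rot: [3.134, -0.217, 0.0]
contact_force: [-2.7, -1.0, 5.4]
opening: 0.0216
grip_force: 37.1
caddy x,y mm -0.1 11.8 z 74.2 yaw -7.92 F along,across,up -2.6 -1.4 5.4 tilt [ 0.  0. -1.]
```

It's home: TCP is at 74.2 mm with a light upward push. Now I'll release and inspect.

```bash
python3 -m crank '[[0,0,-0.5,0,0,0,-0.4],[0,0,0,0,0,0,-0.2],[0,0,0,0,0,0,0.2],[0,0,0,0,0,0,0.5],[0,0,0,0,0,0,0.5],[0,0,0,0,0,0,0.5],[0,0,0,0,0,0,0.5],[0,0,0,0,0,0,0.5],[0,0,-5,0,0,0,0.5],[0,0,-20,0,0,0,0.5]]'; python3 -m crank '[[0,0,-30,0,0,0,1],[0,0,-40,0,0,0,1],[0,0,-40,0,0,0,1],[0,0,-20,0,0,0,1],[-30,0,0,0,0,0,1],[-30,0,0,0,0,0,1],[-20,0,0,0,0,0,1],[0,0,0,0,0,0,1],[0,0,0,0,0,0,1],[0,0,0,0,0,0,1]]'
python3 - <<'E'
from h import *
o,R=tool();im=get_image("wrist")[...,::-1].copy();t=get_image("top")[...,::-1]
np.savez('w5.npz',tool_pos=o['tool_pos'],tool_rot=o['tool_rot']);cv2.imwrite("pics/w5.png",im);cv2.imwrite("pics/top5.png",t)
u,v=proj(cam("wrist",o),[.593,-.114,.08]).astype(int);print(u,v)
x,y=max(u-110,0),max(v-100,0);print(x,y);cv2.imwrite("pics/w5c.png",cv2.resize(im[y:y+200,x:x+220],None,fx=2.8,fy=2.8,interpolation=cv2.INTER_CUBIC))
E
```

```text
t: 12.9
tool_pos: [0.5942, -0.1132, 0.0959]
tool_rot: [-3.132, 0.217, 0.011]
contact_force: [-1.1, -0.0, -0.0]
opening: 0.0643
grip_force: 0.0
t: 13.73
tool_pos: [0.5181, -0.1031, 0.2299]
tool_rot: [3.134, -0.217, 0.002]
contact_force: [1.0, 0.4, -0.6]
opening: 0.0852
grip_force: 0.0
323 129
213 29
```

View pics/w5c.png

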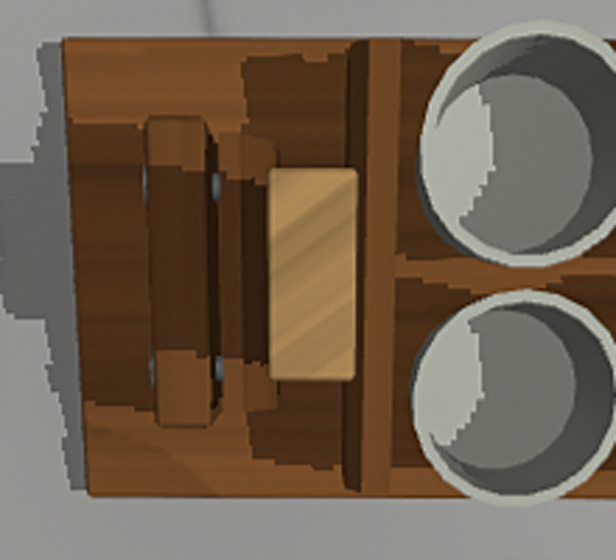

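The filler stands in the gap, and the cheek is visibly closer to its holder than before. I'll put numbers on it.

Run:
```python
from h import *
o=dict(np.load('w5.npz'));c=cam("wrist",o)
a=np.radians(-7.9);e=np.array([np.cos(a),np.sin(a),0]);n=np.array([-e[1],e[0],0]);O=np.array([.5929,-.1257,0])
def g(u,v,z):
    d=ray(c,(213+u/2.8-.3,29+v/2.8-.3),z)-O;return (d@e*1e3).round(1),(d@n*1e3).round(1)
print('filler top',[g(*p,.112) for p in[(269,168),(357,168),(353,380),(270,380)]])
print('cheek low edge',g(277,138,.038),g(276,405,.038),'cheek back top',g(217,131,.055),g(219,410,.055),'holder front',g(205,118,.055),g(213,425,.055))
print('div',g(370,40,.055),g(362,490,.055))
c=cam("wrist",dict(np.load('w2.npz')))
def g(u,v,z):
    d=ray(c,(240+u/3.1-.3,110+v/3.1-.3),z)-O;return (d@e*1e3).round(1),(d@n*1e3).round(1)
print('before: cheek back',g(236,165,.055),g(230,445,.055),'holder front',g(207,150,.055),g(200,450,.055))
```

```text
filler top [(np.float64(23.9), np.float64(21.2)), (np.float64(23.9), np.float64(0.1)), (np.float64(-25.9), np.float64(0.5)), (np.float64(-25.9), np.float64(21.5))]
cheek low edge (np.float64(41.5), np.float64(21.4)) (np.float64(-39.0), np.float64(22.5)) cheek back top (np.float64(40.8), np.float64(38.2)) (np.float64(-38.9), np.float64(39.6)) holder front (np.float64(44.3), np.float64(41.6)) (np.float64(-43.6), np.float64(41.6))
div (np.float64(64.5), np.float64(-5.6)) (np.float64(-64.0), np.float64(-5.1))
before: cheek back (np.float64(42.0), np.float64(33.8)) (np.float64(-39.8), np.float64(32.9)) holder front (np.float64(45.8), np.float64(42.0)) (np.float64(-41.8), np.float64(41.8))
```

The filler sits flush against the divider and is centred to about 1 mm. Its top scales correctly for 112 mm height, so it is fully home. The cheek moved back about 4 mm (face 18.3 → 22 mm), short of the 6 mm stop, which makes the thin filler snug. The other two fillers were never touched.

```bash
python3 -c "
from station import ctrl
print(ctrl.finish_job())"
```

```text
the job is handed in; nothing more can be done
None
```

The thin (22 mm) filler is the snug one: it stands upright and fully home in the middle of the gap, holding the cheek back about 4 mm; I tried only that one, since the cheek's measured rest (about 18 mm plus 6 mm of travel) leaves too little room for the 26 and 30 mm fillers, which still stand untouched on the worktop, and the job is handed in.

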